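# Swap the jam jar at the back of the condiment stand

### The arm

A 6-joint arm with a two-finger parallel gripper is mounted at the origin on a cart in front of the work surface, level with it; the furniture and walls round the work are solid. World frame = base frame: x ahead of the robot, y to its left, z up, the work surface at z = 0. Lengths are in m, angles in rad, forces in N, time in s.
With the tool pointing down it reaches from about 0.2 to 0.875 m from the base axis. Payload 3.4 kg.
Tool frame: the origin (TCP) lies between the finger pads; the fingertips stand 25 mm ahead of it and the grasp point (between the pads) lies 6 mm ahead of it (r.nose_length is the z of the fingertips in the tool frame, in m); z points along the fingers, y is the line along which they close (so a half turn about z gives the same grasp; the last joint's range is limited). The gripper opens to 94 mm and grips with 3 to 60 N. Pads are 16 mm wide; open, the fingers measure 119 mm over their backs; the gripper's body (75 mm by 177 mm) begins 78 mm behind the grasp point.
Start: joints at [1.054, 0.276, 1.505, -0, 1.361, -0.121], TCP at [0.222, 0.531, 0.23] pointing down, gripper open.
Joint ranges: [-2.89, 2.89], [-0.75, 2.08], [0.22, 2.7], [-1.18, 4.32], [0.11, 2.71], [-2.7, 2.7]. Speed limits (rad/s): [2.57, 2.57, 3.14, 3.14, 3.14, 3.14].

### API

Orientations are given as a unit quaternion [w, x, y, z].
In Python, from plant import r, gripper_to, inverse_kinematics, vision, models, telemetry gives the robot as it stands. Calls block until the motion is done:
- r.move_to(position, orientation): joint-space move of the TCP to a pose.
- r.move_l(position, rot=None, vel=0.15, guard=None): straight line of the TCP; rot=None keeps the orientation; vel is the mean speed in m/s. With guard (N) it stops when the force on the tool has changed by that much, and returns True; else False.
- r.movej(angles): joint-space move.
- gripper_to(opening, f_grip=None): finger opening in m; f_grip is the grip in N (None keeps the last); returns when the fingers have stopped.
- r.hold(seconds).
- inverse_kinematics(position, orientation): joint angles nearest the present ones, or None.
- vision.snapshot(name): name is "side" or "top" or "wrist"; returns the picture (420x560x3 uint8, red, green, blue); there is no depth.
- vision.get_calibration(name): a dict with "fx", "fy", "cx", "cy" (pixels), "position" and "orientation" of the camera in the world. Camera axes: x right, y down, z forward; pixel columns grow to the right and rows downward; lengths in m; the calibration is good to about 2 mm. A picture is of the moment at which its call begins: read the wrist's pose just before it. get_calibration takes no time and is no camera call; for the wrist camera it gives the pose at the moment of the call.
A pose or a line that the arm cannot do raises r.PlanningError and nothing moves.
- r.sign_off(): hands the job in; it is judged then, once.
Trained networks look in the newest picture that a camera, given by its name, has taken for a name from the list of things; names that differ only in an ending like _2 or _b are one class to them, and where a whole thing is asked for, a point or a joint stands for the part that bears it (a point fixed in the world has none). Each returns a list of dicts, best first, with "score" (0 to 1); they miss things now and then, are a little off and sometimes report something else, mostly with a low value. They report only what shows in the picture. A call takes as long as a camera call. They do not tell look-alikes from the thing itself.
- models.boxes_of(thing, camera): "at" ([x, y, z] in m, in world coordinates, good to about 4 mm: the middle of the surface that is visible of it).
- models.regions_of(thing, camera): "pixels" (420x560 bool, what is visible of it).
- models.mark_of(thing, camera): "at" ([x, y, z] in m, in world coordinates, good to about 4 mm: a listed point, or the origin of a listed thing).
Readings, each from a call of its own:
- telemetry.current_t(): time.
- telemetry.current_joints(): joint angles.
- telemetry.current_dq(): joint speeds.
- telemetry.current_joint_efforts(): joint torques, N m.
- telemetry.current_ee_pos(): TCP position.
- telemetry.current_tool_rot(): TCP orientation.
- telemetry.current_wrist_force(): force on the tool from outside, world axes, zero at the start.
- telemetry.current_torque(): the same for the moment, N m.
- telemetry.current_opening(): finger opening in m.
- telemetry.current_finger_force(): force on a finger pad.
Only numpy, scipy, OpenCV 4.12 (cv2) and the standard library are available. Lean on these libraries where they do the work, as an engineer would, in place of code of your own. Each camera call takes 0.05 s, during which the arm holds its last target. There are 200 camera calls.

### The job

Take the opened jam jar, the dark-lidded one in the rear hole of the condiment stand, off onto the little round tray and seat the new gold-lidded jam jar, waiting by the front edge of the worktop, upright in its hole. The dressing bottle and the pepper mill in front are in the way, so first stand both aside on the worktop, clear of the stand, and at the end put each back in the very hole it came from. Knock nothing over, and leave the honey and mustard jars behind the stand where they are.

Things in the scene. Friction and masses are not known exactly. Their poses are not given: they have to be found in the camera images.
- stand: fixed block of brown wood, 146 (x) by 168 (y) by 34 mm high, with three round holes 24 mm deep (floor at z = 10 mm), mouths bevelled 3 mm: the rear one at x = +32, y = 0 mm, 68 mm wide; two front ones at x = -31, y = +42 and -42 mm, 72 mm wide. Origin: centre of its underside; x to the rear, away from the robot, z up
- tray: small round steel tray, fixed, 129 mm across, flat floor 116 mm across and 3 mm above its underside, low rim 10 mm high, to one side of the stand on the strip of worktop along its front edge. But for the tray, the new jar and the stand, that strip is bare from x = 0.40 to 0.49 m and y = -0.46 to +0.46 m in the base frame. Origin: centre of its underside, z up
- bottle: dressing bottle of clear glass with a gold cap, 65 mm across, 189 mm tall, in one of the stand's front holes. Origin: centre of its underside, z up. The straight cap, 39 mm across, is its top 25 mm: grip that with the fingertips about 165 mm above the underside; below it the neck widens evenly to 65 mm at a height of 85 mm. 0.24 to 0.4 kg
- mill: brown wooden pepper mill, 58 mm across, 160 mm tall, in the other front hole. Origin: centre of its underside, z up. Its round head, 50 mm across, lies 116 to 149 mm above the underside: grip it at about 131 mm. A 12 mm knob stands on the head. 0.14 to 0.24 kg
- old_jar: glass jar of red jam with a dark screw lid, 57 mm across, 70 mm tall; the lid, 53 to 55 mm across, is its top 11 mm. The opened jar, in the stand's rear hole; it goes onto the round tray. Origin: centre of its underside, z up. Grip it across, about 52 mm above its underside; 0.15 to 0.3 kg
- new_jar: glass jar of red jam with a gold screw lid, 57 mm across, 70 mm tall; the lid, 53 to 55 mm across, is its top 11 mm. The new jar, on the worktop by the front edge, on the other side of the stand from the tray; it goes into the rear hole. Origin: centre of its underside, z up. Grip it across, about 52 mm above its underside; 0.15 to 0.3 kg
- honey_jar: honey jar with a dark lid, 61 mm across, 85 mm tall, on the worktop behind the stand beside the mustard; it stays there. Origin: centre of its underside, z up
- mustard_jar: mustard jar with a gold lid, 60 mm across, 80 mm tall, on the worktop behind the stand beside the honey; it stays there. Origin: centre of its underside, z up
Mind the look-alikes: they are no part of the job. Leave any green or orange look-alike of the mustard_jar alone. Leave any green look-alike of the bottle alone.

How it is judged:
By the outcome, as a careful person would: the job done as asked, in the order asked, and still so for the second after the job is handed in, with the robot touching nothing.
It also fails if it takes over 134 s, if anything falls off the work surface, if the arm or the gripper's body presses on something with over 40 N, if the wrist force passes 120 N, or if a joint passes its speed limit or range.

## Working session

There is one attempt and no reset: what is moved stays moved. The work goes in short steps, each a Python script; the robot and the scene stay as the last script left them, time stands still between calls to the robot, and variables do not carry over. Pictures are saved under pics/ and viewed, at most 14 in all, crops included, and the job is handed in when it is done.

```bash
ls; mkdir -p pics; python3 - <<'E'
from plant import *
import cv2,numpy as np
for c in ["top","side"]:
    im=vision.snapshot(c); cv2.imwrite(f"pics/{c}0.png",im[:,:,::-1])
    print(c,vision.get_calibration(c))
    for t in ["stand","tray","bottle","mill","old_jar","new_jar","honey_jar","mustard_jar"]:
        print(t,[(np.round(d["at"],3).tolist(),round(d["score"],2)) for d in models.mark_of(t,c)])
print(telemetry.current_t(),telemetry.current_tool_rot(), r.nose_length)
E
```

```text
pics
top {'fx': 489.8402818196737, 'fy': 489.8402818196737, 'cx': 284.46852525931797, 'cy': 214.74499878351838, 'position': array([0.44169225, 0.05737334, 1.37261879]), 'orientation': array([ 0.03820459, -0.70245459,  0.70990458, -0.03366674])}
stand [([0.455, -0.021, 0.012], 0.65), ([0.485, 0.035, 0.0], 0.58), ([0.433, 0.331, 0.002], 0.25)]
tray [([0.452, -0.28, -0.002], 0.7)]
bottle [([0.456, 0.076, 0.005], 0.92), ([0.46, 0.432, -0.0], 0.68)]
mill [([0.459, -0.017, 0.011], 0.8), ([0.433, 0.329, 0.004], 0.22)]
old_jar [([0.52, 0.034, 0.014], 0.87), ([0.486, 0.031, -0.0], 0.26)]
new_jar [([0.43, 0.33, 0.001], 0.64)]
honey_jar [([0.612, 0.085, -0.005], 0.63)]
mustard_jar [([0.62, 0.006, -0.001], 0.71), ([0.451, -0.118, 0.001], 0.71), ([0.722, 0.002, -0.001], 0.65)]
side {'fx': 408.8071318044239, 'fy': 408.8071318044239, 'cx': 283.0017169307066, 'cy': 207.64214156996755, 'position': array([-0.00676258, -1.03932324,  0.61491332]), 'orientation': array([-0.53001459,  0.81351547, -0.20228882,  0.12789195])}
stand [([0.487, 0.03, 0.001], 0.94)]
tray [([0.451, -0.278, 0.001], 0.86)]
bottle [([0.453, 0.074, 0.01], 0.72), ([0.461, 0.435, -0.0], 0.6)]
mill [([0.457, -0.012, 0.006], 0.97)]
old_jar [([0.455, 0.076, 0.006], 0.58), ([0.519, 0.035, 0.012], 0.49)]
new_jar [([0.437, 0.327, -0.004], 0.79)]
honey_jar [([0.609, 0.087, -0.004], 0.88)]
mustard_jar [([0.619, 0.002, 0.002], 0.86), ([0.447, -0.119, -0.002], 0.75), ([0.722, 0.006, 0.001], 0.62), ([0.458, -0.013, 0.009], 0.43)]
0.9 [1.62779000e-05 1.96593674e-01 9.80485046e-01 4.11080026e-05] 0.025
```

View pics/top0.png

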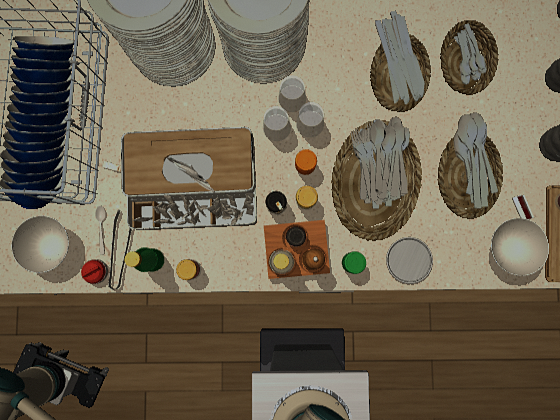

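View pics/side0.png

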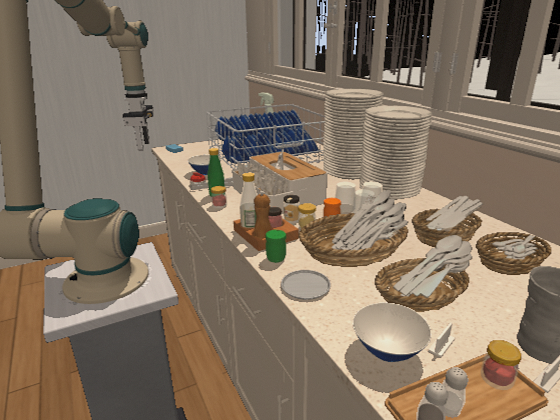

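The top view shows everything:

| Thing | Pixel |
|---|---|
| Bottle (gold cap, clear) | (281,262) |
| Green look-alike bottle | (147,260) |
| Mill | (314,258) |
| Old jar (dark lid, rear hole) | (295,235) |
| Dark-lidded honey | (276,201) |
| New jar (gold lid, front edge) | (187,269) |
| Gold-lidded mustard | (307,196) |
| Green jar look-alike | (354,262) |
| Orange jar look-alike | (306,160) |
| Tray | (409,260) |

A second red jar with a gold lid stands far off, at side-view pixel (501,362). Next I take a close wrist look at the stand.

```bash
cat > h.py <<'E'
from plant import r,gripper_to,inverse_kinematics,vision,models,telemetry
import numpy as np,cv2
from scipy.spatial.transform import Rotation as R
def down(phi):            # tool down, fingers closing along angle phi from world x
    a=(phi+np.pi/2)/2
    return np.array([0,np.cos(a),np.sin(a),0])
def rot(q): return R.from_quat(np.roll(q,-1)).as_matrix()
def proj(c,P):
    p=(np.atleast_2d(P)-c["position"])@rot(c["orientation"])
    return np.c_[c["fx"]*p[:,0]/p[:,2]+c["cx"],c["fy"]*p[:,1]/p[:,2]+c["cy"]]
def unproj(c,uv,z):
    uv=np.atleast_2d(uv)
    d=np.c_[(uv[:,0]-c["cx"])/c["fx"],(uv[:,1]-c["cy"])/c["fy"],np.ones(len(uv))]@rot(c["orientation"]).T
    return c["position"]+d*((z-c["position"][2])/d[:,2])[:,None]
E
python3 - <<'E'
from h import *
c=vision.get_calibration("wrist"); T=rot(telemetry.current_tool_rot())
off=T.T@(c["position"]-telemetry.current_ee_pos()); ax=T.T@rot(c["orientation"])
print(off,ax.round(2).tolist(),c["fx"])
q=down(np.pi/2)
# camera ray through centre should hit stand top centre
Tq=rot(q); z=.40; p=np.array([0,0,z])+Tq@off; d=(Tq@ax)[:,2]; s=(.08-p[2])/d[2]
hit=p+s*d; pos=np.array([.48,.033,0])-np.r_[hit[:2],-z]; print(pos)
r.move_to(pos,q)
for k in range(1):
    c=vision.get_calibration("wrist"); im=vision.snapshot("wrist")
cv2.imwrite("pics/w0.png",im[:,:,::-1]); np.save("w0.npy",c,allow_pickle=True)
for t in ["stand","bottle","mill","old_jar"]:
    print(t,[(np.round(d["at"],4).tolist(),round(d["score"],2)) for d in models.mark_of(t,"wrist")])
print(telemetry.current_t(),telemetry.current_joints().round(2))
E
```

```text
[ 6.57994980e-02 -1.00214293e-04 -1.54129746e-01] [[-0.0, -0.97, -0.23], [1.0, -0.0, 0.0], [-0.0, -0.23, 0.97]] 370.93062027693105
[0.4352772  0.03292899 0.4       ]
stand [([0.4854, 0.0335, -0.0018], 0.7), ([0.4321, 0.3277, 0.0019], 0.36)]
bottle [([0.4613, 0.4342, -0.0001], 0.92), ([0.4489, 0.0723, 0.006], 0.77)]
mill [([0.4584, -0.0116, 0.011], 0.59)]
old_jar [([0.519, 0.0366, 0.0032], 0.79)]
3.1917 [-0.08  0.01  1.42  0.    1.71 -1.65]
```

View pics/w0.png

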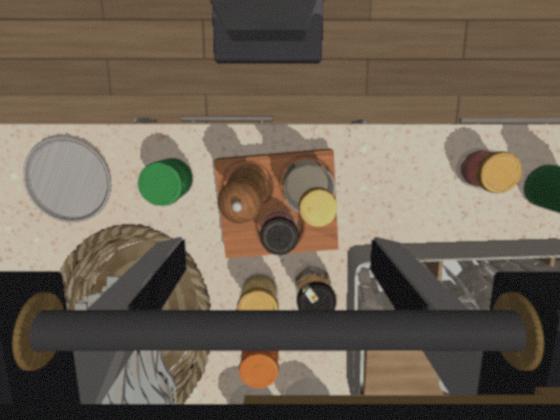

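The wrist view shows the stand with corners near (217,157), (333,150), (338,249) and (226,257). The bottle cap is at (318,208), the mill knob at (237,206), the old jar's dark lid at (281,233), the new jar's gold lid with its red body at (501,172), and the tray at (67,177). I'll refine these positions and check them in one annotated crop.

```bash
python3 - <<'E'
from h import *
c=np.load("w0.npy",allow_pickle=True).item(); im=cv2.imread("pics/w0.png")
pts=dict(cap=((318,208),.199),knob=((237,206),.170),old=((281,233),.08),new=((501,172),.07),tray=((67,177),.01),green=((160,184),.08),must=((258,305),.08))
for n,(p,z) in pts.items(): print(n,unproj(c,p,z)[0].round(4))
# stand colour mask -> corners
hsv=cv2.cvtColor(im,cv2.COLOR_BGR2HSV); roi=np.zeros(im.shape[:2],bool); roi[140:268,205:350]=1
m=((hsv[...,1]>110)&((hsv[...,0]<14)|(hsv[...,0]>170))&roi).astype(np.uint8)
m=cv2.morphologyEx(m,cv2.MORPH_OPEN,np.ones((3,3)))
cn=np.vstack(cv2.findContours(m,0,2)[0]); print("bbox",cv2.boundingRect(cn))
C=np.array([(217,157),(333,150),(338,249),(226,257)],float)
W=unproj(c,C,.034); print(W[:,:2].round(4),W[:,:2].mean(0)); print([np.linalg.norm(W[i,:2]-W[i-1,:2]).round(4) for i in range(4)])
# refine pose by edge fit: maximise mask inside top-face outline vs outside
from scipy.optimize import minimize
box=np.array([(-.073,.084),(.073,.084),(.073,-.084),(-.073,-.084)])
mm=cv2.GaussianBlur(cv2.morphologyEx(m,cv2.MORPH_CLOSE,np.ones((9,9))).astype(np.float32),(0,0),1)
def poly(v,z,b=box):
    s,k=np.sin(v[2]),np.cos(v[2]); return np.c_[b@np.array([[k,s],[-s,k]])+v[:2],np.full(len(b),z)]
g=np.concatenate([np.linspace(box[i-1],box[i],60) for i in range(4)])
def cost(v):
    f=lambda sc: cv2.remap(mm,*[a.astype(np.float32).reshape(-1,1) for a in proj(c,poly(v,.034,g*sc)).T],cv2.INTER_LINEAR).mean()
    return f(1.04)-f(.96)
best=min((minimize(cost,[.485+a,.033+b,t],method="Nelder-Mead",options=dict(initial_simplex=np.array([.485+a,.033+b,t])+np.array([[0,0,0],[.006,0,0],[0,.006,0],[0,0,.05]]))) for a in(-.003,.003) for b in(-.003,.003) for t in(.02,.06)),key=lambda o:o.fun)
v=best.x; print("stand",v.round(4),best.fun)
H=np.array([(.032,0),(-.031,.042),(-.031,-.042)]); hp=poly(v,.01,H); print("holes",hp.round(4))
big=cv2.resize(im,None,fx=1,fy=1).copy()
cv2.polylines(big,[np.int32(proj(c,poly(v,.034))*16)],1,(255,255,0),1,cv2.LINE_AA,4)
an=np.linspace(0,2*np.pi,60)
for (x,y,_),rr,z,rt in zip(hp,(.034,.036,.036),(.08,.199,.17),(.0275,.0195,.025)):
  for zz,ra in((.034,rr),(z,rt)):
    q=proj(c,np.c_[x+ra*np.cos(an),y+ra*np.sin(an),0*an+zz]); cv2.polylines(big,[np.int32(q*16)],1,(0,255,0),1,cv2.LINE_AA,4)
cv2.imwrite("pics/w0c.png",cv2.resize(big[120:280,190:360],None,fx=3.5,fy=3.5,interpolation=cv2.INTER_CUBIC))
E
```

```text
cap [0.4508 0.0732 0.199 ]
knob [ 0.4553 -0.0095  0.17  ]
old [0.5122 0.0382 0.08  ]
new [0.4319 0.3261 0.07  ]
tray [ 0.4473 -0.277   0.01  ]
green [ 0.4464 -0.1182  0.08  ]
must [0.617  0.0063 0.08  ]
bbox (215, 150, 123, 108)
[[ 0.4158 -0.0508]
 [ 0.406   0.1105]
 [ 0.5507  0.1228]
 [ 0.5632 -0.0429]] [0.48392178 0.03489391]
[np.float64(0.1477), np.float64(0.1616), np.float64(0.1452), np.float64(0.1662)]
stand [0.4842 0.0333 0.0863] -0.7135840058326721
holes [[ 0.516   0.036   0.01  ]
 [ 0.4497  0.0724  0.01  ]
 [ 0.4569 -0.0113  0.01  ]]
```

View pics/w0c.png

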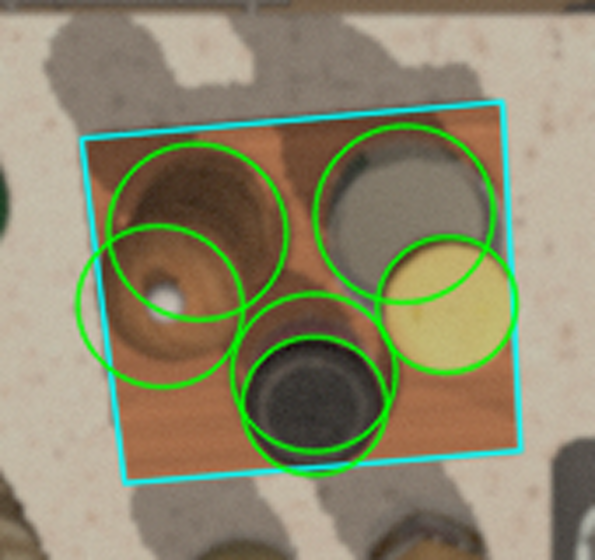

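The overlay fits: the cyan stand outline and green hole and top circles sit on the wood edges, cap, mill head and dark lid. Yaw is 0.086 and the holes agree with the objects. Now I move the bottle aside.

```bash
cat >> h.py <<'E'
HOLE=dict(rear=(.516,.036),bottle=(.4500,.0727),mill=(.4563,-.0107)); YAW=.086
def st(msg): print(msg,"t%.1f"%telemetry.current_t(),telemetry.current_ee_pos().round(4),"open %.4f"%telemetry.current_opening(),telemetry.current_wrist_force().round(1))
def pick(xy,z,phi,lift,grip=30,opening=.094,above=.09):
    """z = TCP height of grasp; lift = TCP height after"""
    gripper_to(opening)
    r.move_to([*xy,z+above],down(phi))
    if r.move_l([*xy,z],vel=.15,guard=12): st("GUARD in approach")
    gripper_to(0,f_grip=grip); st("gripped")
    r.move_l([*xy,z+.02],vel=.08); r.move_l([*xy,lift],vel=.2); st("lifted")
def place(xy,z,phi,carry,up,opening=.094,pre=.05):
    r.move_l([*xy,carry],rot=down(phi),vel=.2)
    if carry>z+pre: r.move_l([*xy,z+pre],vel=.2)
    g=r.move_l([*xy,z+.001],vel=.06,guard=8); r.hold(.2); st("down guard=%s"%g)
    gripper_to(opening); r.hold(.2)
    r.move_l([*xy,up],vel=.2); st("released")
E
python3 - <<'E'
from h import *
pick(HOLE["bottle"],.200,YAW,.285)
place((.445,.225),.190,YAW,.285,.29)
vision.snapshot("side"); vision.snapshot("top")
for c in("side","top"): print([(d["at"].round(4) if hasattr(d["at"],"round") else d["at"],d["score"]) for d in models.mark_of("bottle",c)])
E
```

```text
gripped t6.5 [0.4503 0.0727 0.2   ] open 0.0386 [ 0.2  0.5 -0.6]
lifted t7.3 [0.4495 0.0727 0.2842] open 0.0387 [-0.4 -1.3 -3.8]
down guard=False t9.8 [0.4452 0.2251 0.1913] open 0.0382 [-0.9  0.6 -3. ]
released t11.6 [0.4445 0.2248 0.2892] open 0.0940 [0.5 0.3 0.4]
[([0.4636, 0.4302, -0.0022], 0.77), ([0.4482, 0.2298, -0.0023], 0.59)]
[([0.4514, 0.2269, -0.0018], 0.75)]
```

```bash
python3 - <<'E'
from h import *
pick(HOLE["mill"],.147,YAW,.275,grip=25,opening=.085,above=.12)
place((.445,-.41),.137,YAW,.275,.27,opening=.085)
pos=np.array([0.4353,.033,.4]); r.move_to(pos,down(np.pi/2))
c=vision.get_calibration("wrist"); im=vision.snapshot("wrist"); np.save("w1.npy",c,allow_pickle=True)
cv2.imwrite("pics/w1.png",im[:,:,::-1])
cv2.imwrite("pics/w1.png",im[:,:,::-1]); st("")
E
```

```text
gripped t14.8 [ 0.4565 -0.0108  0.1471] open 0.0477 [ 0.1 -0.5  1.4]
lifted t15.8 [ 0.4555 -0.0106  0.2738] open 0.0473 [ 0.1  0.2 -1.5]
down guard=False t19.8 [ 0.4451 -0.4101  0.1383] open 0.0477 [ 0.7 -1.1 -1.4]
released t21.5 [ 0.4445 -0.4095  0.2689] open 0.0849 [ 0.4 -0.  -0.4]
 t23.2 [0.4357 0.0322 0.3994] open 0.0848 [-0.4 -0.2  0.2]
```

View pics/w1.png

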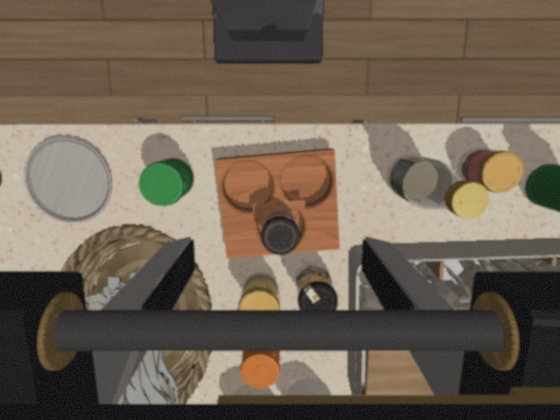

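Both front holes are empty, the bottle stands at (413,180)/(467,198), and the old jar's dark lid is at (281,233). Now the old jar goes to the tray.

```bash
python3 - <<'E'
from h import *
pick((.5145,.0365),.068,np.pi/2+YAW,.22,grip=30,opening=.085,above=.12)
place((.449,-.278),.061,YAW,.22,.2,opening=.085)
c=vision.get_calibration("wrist"); im=vision.snapshot("top"); im2=vision.snapshot("side")
a=cv2.resize(im[180:320,140:560],None,fx=1.6,fy=1.6); b=cv2.resize(im2[130:330,130:480],(672,384))
cv2.imwrite("pics/t2.png",np.vstack([a,b])[:,:,::-1])
for t in("old_jar","tray"): print(t,[(np.round(d["at"],3).tolist(),round(d["score"],2)) for k in("top","side") for d in models.mark_of(t,k)])
E
```

```text
gripped t25.9 [0.5147 0.0363 0.0683] open 0.0532 [-0.1 -1.2  2.8]
lifted t27.1 [0.5135 0.0366 0.2187] open 0.0532 [-0.5  0.2 -2.9]
down guard=True t30.6 [ 0.4482 -0.2773  0.0613] open 0.0533 [-0.4  0.6  5.5]
released t32.3 [ 0.4483 -0.2775  0.199 ] open 0.0850 [-0.   0.5  0.5]
old_jar [([0.451, -0.28, 0.006], 0.57), ([0.451, -0.278, 0.004], 0.81)]
tray [([0.45, -0.276, 0.004], 0.77), ([0.455, -0.282, 0.002], 0.74)]
```

View pics/t2.png

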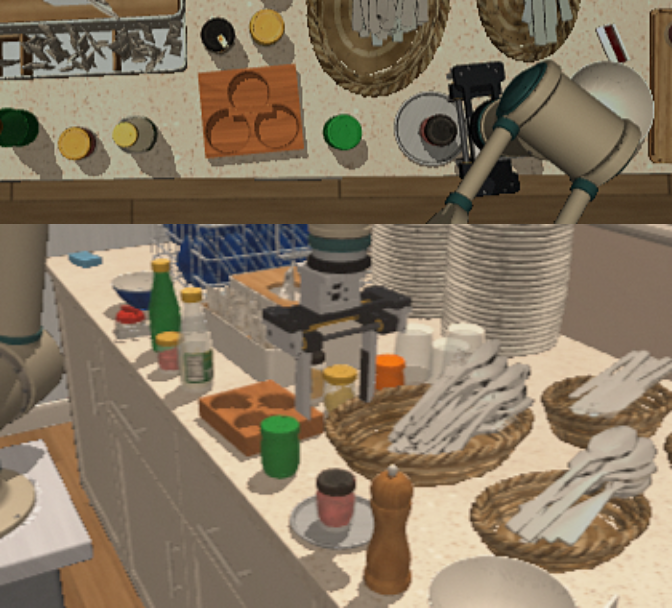

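The old jar stands on the tray, and the mill and bottle are upright aside. Now the new jar.

```bash
python3 - <<'E'
from h import *
p=telemetry.current_ee_pos(); r.move_l([p[0],p[1],.32],vel=.25)
pick((.433,.327),.058,YAW,.305,grip=30,opening=.085,above=.25)
place(HOLE["rear"],.068,np.pi/2+YAW,.305,.2,opening=.08,pre=.04)
r.move_to([.4353,.033,.4],down(np.pi/2))
im=vision.snapshot("wrist"); cv2.imwrite("pics/w3.png",cv2.resize(im[110:330,20:560],None,fx=1.45,fy=1.45)[:,:,::-1])
im2=vision.snapshot("side"); cv2.imwrite("pics/s3.png",cv2.resize(im2[160:280,180:320],None,fx=4,fy=4,interpolation=cv2.INTER_CUBIC)[:,:,::-1])
print([(np.round(d["at"],3).tolist(),round(d["score"],2)) for d in models.mark_of("new_jar","side")+models.mark_of("new_jar","wrist")])
E
```

```text
gripped t38.1 [0.433  0.327  0.0581] open 0.0547 [0.7 0.6 1.2]
lifted t39.7 [0.4324 0.3266 0.3037] open 0.0546 [ 0.  -0.4 -2.2]
down guard=True t43.6 [0.5152 0.0359 0.0681] open 0.0546 [-0.   0.   5.4]
released t45.2 [0.5152 0.0361 0.1991] open 0.0803 [ 0.4  0.1 -0.4]
[([0.518, 0.036, 0.007], 0.69), ([0.514, 0.037, 0.006], 0.83)]
```

View pics/w3.png

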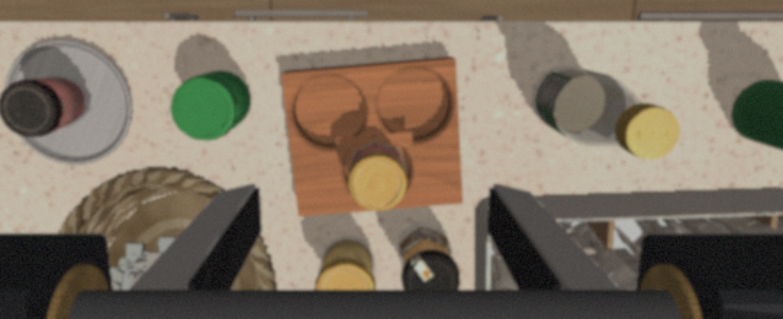

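View pics/s3.png

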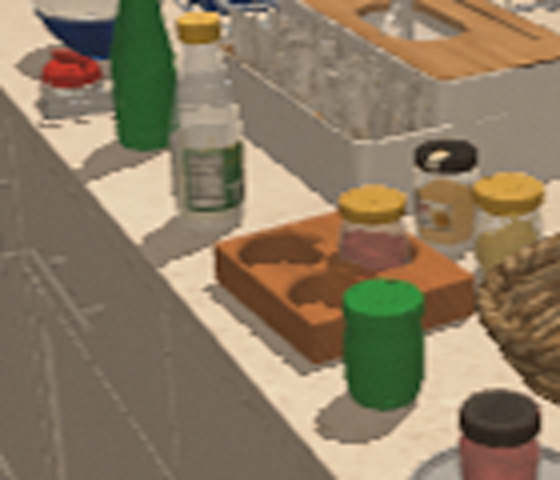

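The new jar sits flat in the rear hole and both front holes are free. Returning the bottle, then the mill.

```bash
python3 - <<'E'
from h import *
pick((.445,.225),.190,YAW,.285,above=.1)
place(HOLE["bottle"],.200,YAW,.285,.30)
im=vision.snapshot("side"); cv2.imwrite("pics/s4.png",cv2.resize(im[150:290,160:330],None,fx=3.5,fy=3.5)[:,:,::-1])
E
```

```text
gripped t50.1 [0.4453 0.225  0.19  ] open 0.0387 [-0.8  0.6 -1. ]
lifted t51.0 [0.4444 0.2248 0.284 ] open 0.0390 [ 0.2 -0.1 -4. ]
down guard=False t53.4 [0.4503 0.0727 0.2013] open 0.0384 [-0.4 -0.7 -3. ]
released t55.2 [0.4494 0.0727 0.2992] open 0.0937 [-0.5 -0.  -0.2]
```

View pics/s4.png

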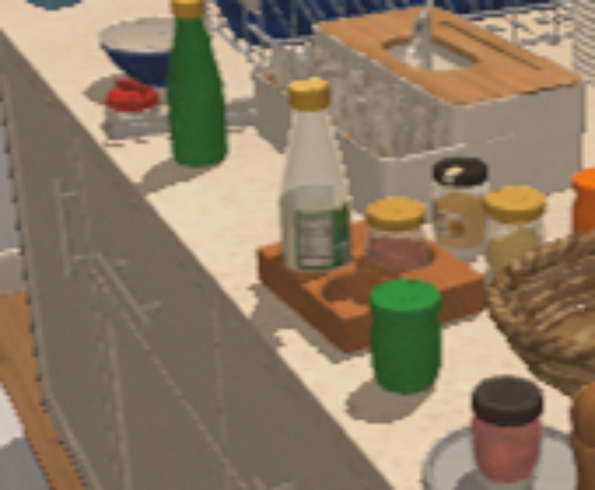

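The bottle stands upright in its hole.

```bash
python3 - <<'E'
from h import *
pick((.445,-.41),.137,YAW,.275,grip=25,opening=.085,above=.15)
place(HOLE["mill"],.147,YAW,.275,.30,opening=.085)
r.move_to([.4353,.033,.42],down(np.pi/2))
im=vision.snapshot("wrist"); im2=vision.snapshot("side")
a=cv2.resize(im[110:330,20:560],(720,293)); b=cv2.resize(im2[150:320,160:520],(720,300))
cv2.imwrite("pics/f.png",np.vstack([a,b])[:,:,::-1]); st("")
E
```

```text
gripped t59.3 [ 0.4451 -0.4101  0.1371] open 0.0475 [0.3 0.1 0.5]
lifted t60.4 [ 0.4445 -0.4094  0.2736] open 0.0476 [ 0.1 -0.3 -0.7]
down guard=False t64.3 [ 0.4566 -0.0107  0.1483] open 0.0473 [-0.2 -0.8 -1.4]
released t66.1 [ 0.4556 -0.0106  0.2989] open 0.0847 [-0.2 -0.1 -0.3]
 t67.5 [0.4352 0.0329 0.4192] open 0.0850 [ 0.8 -0.6 -0.2]
```

View pics/f.png

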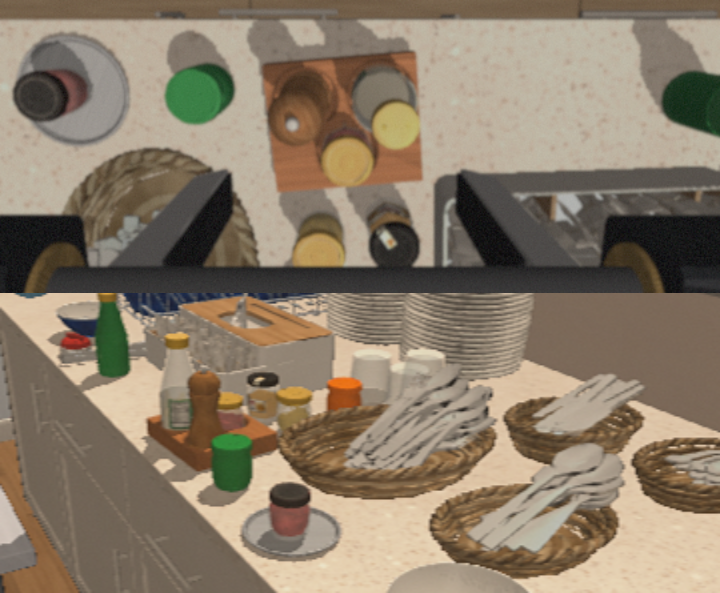

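The bottle, mill and new jar are upright in their holes, the old jar is on the tray, and the other jars haven't moved. Handing in.

```bash
python3 -c "
from h import *
print(r.sign_off())"
```

```text
the job is handed in; nothing more can be done
None
```

The job is done and handed in at about 68 s: the old jar is on the tray, the new jar is seated in the rear hole, the bottle and mill are back in their own holes, and nothing was knocked over.

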